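# Wind the music box and offer up its carved cover

## Task

Wind the music box fully: turn its brass key clockwise, in as many partial turns as it takes, until it comes up against its stop. Then pick up the carved wooden cover by its raised grip, carry it over the rack of palm gouges without the rack being touched, and finish holding it level about a centimetre above the box's open compartment, centred and square with it as if about to be fitted (either way round) but not touching the box. Do not lower it in or let go: the program ends while the gripper holds the cover still; leave the other things on the bench where they are.

Things in the scene. Friction and masses are not known exactly. Their poses are not given: they have to be found in the camera images.
- music_box: Dark wood music box, fixed to the bench: 120 (its x) x 250 (its y) x 55 mm high. Origin at the centre of its underside, z up. In its flat top, an open compartment (at y = +55 mm) and a brass winding key (at y = -70 mm). It may stand on either side of the rack, turned up to 20 degrees.
- mouth (a point): Centre of the rectangular mouth of the compartment, at the level of the box's top (55 mm above the bench). The mouth is 56 mm along its x by 76 mm along its y (axes as the music box's); 43 mm deep, with a small brass and steel movement inside. A thin pale inlay frames it, just outside the cover's outline.
- key_grip (a point): Centre of the brass key's flat upright bar, on the vertical winding axis, 26 mm above the box's top. The bar is 36 mm long (this point's x), 8 mm thick (its y), 28 mm high (12 to 40 mm above the box's top), on a thin shaft. The point turns with the key.
- key (a joint): Winding angle of the key in rad; it grows as the key turns clockwise seen from above. It starts between 0 and 0.6; the stop, fully wound, is at 4.0. A weak spring pulls it back but the movement's friction (about 0.07 N m) is stronger, so it stays where it is left; turning takes about 0.1 N m.
- cover_mid (a point): Centre, half-way up, of the loose carved cover: pale wood, 0.11 to 0.24 kg, 48 mm high, lying right way up across the rack from the box. From below: plug 50 (x) x 70 (y) x 6 mm that would enter the mouth; plate 76 x 96 x 10 mm; raised grip bar 24 x 50 x 32 mm high, upright sides. The point is 24 mm above the plug's underside. Its x and y go along the mouth's (or opposite).
- rack: Fixed wooden block 300 (its x) x 56 (y) x 45 mm high with a row of six palm gouges standing along its x, handles up; 126 mm high over all. Origin at the centre of its underside. It stands between the cover and the music box, roughly straight ahead of the robot and pointing away from it.
- gouge_a: Bystander: loose long gouge with a pale handle lying on the bench beyond the work; origin under its middle.
- gouge_b: Bystander: loose long gouge with a dark handle lying on the bench, nearer the robot; origin under its middle.
- mallet: Bystander: round carver's mallet, 92 mm across, standing on its head, 235 mm high; origin under its centre.
- sanding_block: Bystander: cork sanding block 70 x 110 x 35 mm; origin under its centre.
- offcut: Bystander: pale wood offcut 90 x 50 x 28 mm; origin under its centre.
- glue_bottle: Bystander: white bottle 56 mm across, 150 mm high; origin under its centre.
- oilstone: Bystander: grey sharpening stone 60 x 160 x 30 mm; origin under its centre.
There are look-alikes about, which are no part of the job. Leave any turquoise look-alike of the part that bears cover_mid alone.

How it is judged:
On the way, in this order (a step that is already met when the one before it is completed fails the run):
1. the key is wound fully while the cover still lies where it was (value of joint key above 3.6 rad and distance of cover_mid from where it was at the start of the episode below 0.03 m), for 0.2 s.
2. the cover passes over the rack, within its length and clear of the gouges (y of cover_mid in the frame of rack between -0.05 and 0.05 m and x of cover_mid in the frame of rack between -0.19 and 0.19 m and height (world z) of cover_mid above 0.145 m).
At the end, for the whole second after the job is handed in: Key past 3.6 rad; cover held still (under 20 mm/s) in the fingers, not touching the box, its plug 3 to 20 mm above the mouth, centred within 7 mm along each axis, square (either way round) and level within 0.1 rad, through the last second (value of joint key above 3.6 rad and x of cover_mid in the frame of mouth between -0.007 and 0.007 m and y of cover_mid in the frame of mouth between -0.007 and 0.007 m and z of cover_mid in the frame of mouth between 0.027 and 0.044 m and angle between the x axis of cover_mid and the x axis of mouth, either way round below 0.1 rad and angle between cover_mid's own z axis and vertical below 0.1 rad and contact force between cover and music_box below 0.05 N and contact force between cover and the fingers above 1 N and linear speed of cover below 0.02 m/s); the arm keeps its last pose, push and grip.
It fails at once if the gouge rack is touched (contact force between rack and anything else above 1 N).
It fails at once if a bystander is shifted by more than 30 mm or tipped over (distance of any of gouge_a, gouge_b, mallet, sanding_block, offcut, glue_bottle, oilstone from where it was at the start of the episode above 0.03 m or angle between any of gouge_a, gouge_b, mallet, sanding_block, offcut, glue_bottle, oilstone's own z axis and vertical above 0.5 rad).
It also fails if it takes over 69 s, if anything falls off the work surface, if the arm or the gripper's body presses on something with over 40 N, if the wrist force passes 120 N, or if a joint passes its speed limit or range.

## Robot

A 6-joint arm with a two-finger parallel gripper is mounted at the origin on the work surface. World frame = base frame: x ahead of the robot, y to its left, z up, the work surface at z = 0. Lengths are in m, angles in rad, forces in N, time in s.
With the tool pointing down it reaches from about 0.3 to 0.825 m from the base axis. Payload 5.4 kg.
Tool frame: the origin (TCP) lies at the very end of the fingers, on their centre line; the grasp point (between the pads) lies 19 mm behind it; z points along the fingers, x is the direction in which the jaws open and shut, and the axes are right-handed (so a half turn about z gives the same grasp; the last joint's range is limited). The gripper opens to 92 mm and grips with 3 to 60 N. Pads are 20 mm wide; open, the fingers measure 128 mm over their backs; the gripper's body (75 mm by 189 mm) begins 69 mm behind the grasp point.
Start: joints at [1.114, 0.158, 1.597, -0, 1.386, -0.21], TCP at [0.14, 0.558, 0.215] pointing down, gripper open.
Joint ranges: [-2.91, 2.91], [-0.94, 2.29], [0.18, 2.7], [-1.29, 4.43], [0.17, 2.64], [-3, 3]. Speed limits (rad/s): [2.57, 2.57, 3.14, 3.14, 3.14, 3.14].

## Interface

Orientations are given as a rotation vector (axis times angle).
In Python, from workcell import bot gives the robot as it stands. Calls block until the motion is done:
- bot.goto(position, orientation): joint-space move of the TCP to a pose.
- bot.line_to(position, rot=None, max_speed=0.15): straight line of the TCP; rot=None keeps the orientation; max_speed is the mean speed in m/s.
- bot.set_joints(angles): joint-space move.
- bot.set_gripper(opening, newtons=None): opening from 0.0 (shut) to 1.0 (fully open); newtons is the grip in N (None keeps the last); returns when the fingers have stopped.
- bot.hold(seconds).
- bot.inverse_kinematics(position, orientation): joint angles nearest the present ones, or None.
- bot.read_camera(name): name is "scene" or "top" or "wrist"; returns a dict with "pixels" (400x640x3 uint8, blue, green, red), "fx", "fy", "cx", "cy" (pixels), "R" (3x3) and "t" (3): a world point X has camera coordinates R X + t. Camera axes: x right, y down, z forward; pixel columns grow to the right and rows downward; lengths in m; the calibration is good to about 2 mm. A picture is of the moment at which its call begins. There is no depth.
A pose or a line that the arm cannot do raises bot.MotionError and nothing moves.
- bot.job_done(): hands the job in, once; it reports no verdict.
Readings, each from a call of its own:
- bot.current_clock(): time.
- bot.current_joints(): joint angles.
- bot.current_joint_vel(): joint speeds.
- bot.current_effort(): joint torques, N m.
- bot.current_ee_pos(): TCP position.
- bot.current_tool_rot(): TCP orientation.
- bot.current_contact_force(): force on the tool from outside, world axes, zero at the start.
- bot.current_ft_torque(): the same for the moment, N m.
- bot.current_opening(): opening from 0.0 (shut) to 1.0 (fully open).
Only numpy, scipy, OpenCV 4.12 (cv2) and the standard library are available. Lean on these libraries where they do the work, as an engineer would, in place of code of your own. Each camera call takes 0.05 s, during which the arm holds its last target. There are 200 camera calls.

## Working session

There is one attempt and no reset: what is moved stays moved. The work goes in short steps, each a Python script; the robot and the scene stay as the last script left them, time stands still between calls to the robot, and variables do not carry over. Pictures are saved under pics/ and viewed, about 8 in all and at most 12, crops included, and the job is handed in when it is done.

```bash
mkdir -p pics; ls
cat > h.py <<'E'
from workcell import bot
import numpy as np, cv2
from scipy.spatial.transform import Rotation as Rn
def cam(n):
    c=bot.read_camera(n); c["pixels"]=np.asarray(c["pixels"],np.uint8); c["R"]=np.array(c["R"]);c["t"]=np.array(c["t"]);return c
def ray(c,uv,z):
    d=c["R"].T@np.array([(uv[0]-c["cx"])/c["fx"],(uv[1]-c["cy"])/c["fy"],1]); o=-c["R"].T@c["t"]
    return o+d*(z-o[2])/d[2]
def proj(c,X):
    p=c["R"]@np.asarray(X)+c["t"]; return np.array([c["fx"]*p[0]/p[2]+c["cx"],c["fy"]*p[1]/p[2]+c["cy"]])
def down(yaw):  # tool z down, tool x at world angle yaw
    return (Rn.from_euler('z',yaw)*Rn.from_euler('x',np.pi)).as_rotvec()
E
python3 - <<'E'
from h import *
for n in("top","scene"):
    c=cam(n);cv2.imwrite(f"pics/{n}0.png",c["pixels"])
    print(n,c["fx"],c["cx"],c["cy"],-c["R"].T@c["t"])
    print(c["R"])
print(bot.current_clock(),bot.current_ee_pos(),bot.current_tool_rot(),down(0))
E
```

```text
pics
top 392.51461942193646 315.5180179537237 201.01862392212152 [0.23287378 0.00219145 1.38899059]
[[-7.82410826e-03 -9.99969322e-01  3.72672407e-04]
 [-9.76722320e-01  7.56232181e-03 -2.14374253e-01]
 [ 2.14364858e-01 -2.04128482e-03 -9.76751525e-01]]
scene 409.1868782844476 312.8645401541795 195.59485525905382 [1.30709175 0.10480691 1.41266922]
[[-0.1372878   0.99049545  0.00841521]
 [ 0.84895927  0.12203855 -0.51417385]
 [-0.51031385 -0.06344563 -0.8576447 ]]
0.1 [0.1402572  0.55706239 0.21374078] [ 2.47738786e+00  1.93066745e+00 -2.31950655e-03] [3.14159265 0.         0.        ]
```

View pics/top0.png

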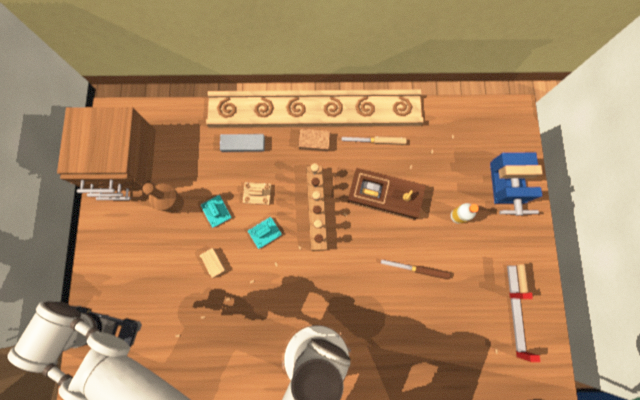

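View pics/scene0.png

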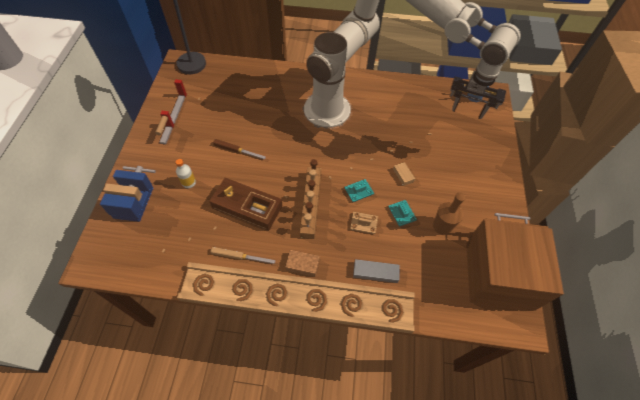

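The top view shows the box at (390,193), with its compartment at (372,188) and the brass key at (408,195). The rack is at (318,207).

Cover candidates in the top view:
- Pale wood piece at (257,192).
- Turquoise look-alikes at (216,210) and (265,232), to be left alone.
- Pale plain offcut at (213,262).

By the description I choose (257,192). The scene view agrees: pale cover at (364,222), key at (228,190).

Run:
```python
from h import *
c=cam("top")
for n,uv,z in(("mouth",(372,188),.055),("key",(408,195),.085),("cover",(257,192),.03),("rackfar",(316,166),.11),("racknear",(318,240),.11),("tq",(265,232),.03),("bottle",(465,212),.07),("mallet",(160,195),.1),("gougeb",(415,268),.01)):
    print(n,ray(c,uv,z).round(3))
i=c["pixels"]
cr=cv2.resize(i[160:230,335:440],None,fx=4,fy=4,interpolation=3)
cv=cv2.resize(i[165:255,225:300],None,fx=4,fy=4,interpolation=3)
o=np.zeros((360,730,3),np.uint8);o[:280,:420]=cr;o[:360,430:]=cv
cv2.imwrite("pics/crop1.png",o)
```

```text
mouth [ 0.571 -0.199  0.055]
key [ 0.538 -0.316  0.085]
cover [0.566 0.208 0.03 ]
rackfar [ 0.636 -0.003  0.11 ]
racknear [ 0.383 -0.008  0.11 ]
tq [0.422 0.176 0.03 ]
bottle [ 0.48  -0.511  0.07 ]
mallet [0.541 0.524 0.1  ]
gougeb [ 0.295 -0.344  0.01 ]
```

View pics/crop1.png

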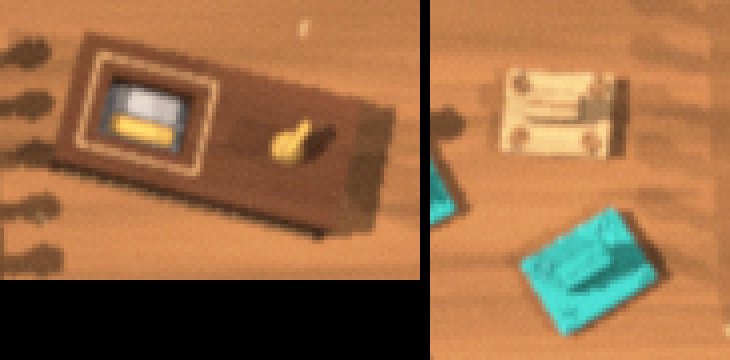

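Run:
```python
from h import *
bot.line_to([0.17,0.52,0.36],max_speed=0.3)
p=np.array([.5,-.26,.34]); bot.goto(p,down(np.arctan2(p[1],p[0])))
c=cam("wrist");cv2.imwrite("pics/w1.png",c["pixels"])
np.savez("w1.npz",**c)
print(bot.current_clock(),bot.current_joints(),bot.current_ee_pos(),-c["R"].T@c["t"],c["R"][2],proj(c,[.571,-.199,.055]),proj(c,[.538,-.316,.085]))
```

```text
3.8333 [-6.92750230e-01  7.70844384e-02  1.44117142e+00  1.88253461e-04
  1.62324181e+00 -2.14373279e-01] [ 0.50031653 -0.25935216  0.34008383] [ 0.53334658 -0.19564431  0.5101995 ] [-0.1160017  -0.2244775  -0.96755024] [342.73373495 111.1422387 ] [358.93373195 193.02044788]
```

View pics/w1.png

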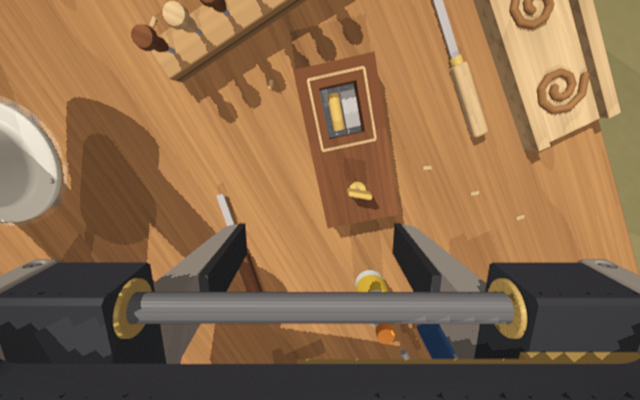

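The wrist view shows the inlay frame at corners (307,80), (366,67), (378,139) and (318,151). The brass key is at (358,190), and the rack is at upper left. Now a closer look at the key.

```bash
cat >> h.py <<'E'
def inlay(c,guess,roi=70):
    i=c["pixels"]; u,v=proj(c,guess).astype(int); 
    h=cv2.cvtColor(i,cv2.COLOR_BGR2HSV)
    m=((h[...,2]>170)&(h[...,1]>40)&(h[...,1]<150)).astype(np.uint8)
    k=np.zeros_like(m); k[max(0,v-roi):v+roi,max(0,u-roi):u+roi]=1; m*=k
    best=None
    for ct in cv2.findContours(m,cv2.RETR_EXTERNAL,cv2.CHAIN_APPROX_NONE)[0]:
        if len(ct)<5 or cv2.pointPolygonTest(cv2.convexHull(ct),(float(u),float(v)),False)<0: continue
        if best is None or len(ct)>len(best): best=ct
    P=np.array([ray(c,p[0],.055)[:2] for p in best],np.float32)
    return cv2.minAreaRect(P*1000),m
E
python3 - <<'E'
from h import *
c=dict(np.load("w1.npz")); r,m=inlay(c,[.571,-.199,.055]); print("inlay",r)
p=np.array([.47,-.345,.22]); y=-0.478
# shift so that key sits in front of gripper: keep TCP offset key->tcp behind camera direction
f=np.array(c["R"])[1]*-1; f=f[:2]/np.linalg.norm(f[:2]); print("image-up dir",f)
p=np.r_[np.array([.538,-.316])-0.09*f,.20]
bot.goto(p,down(y)); c=cam("wrist"); np.savez("w2.npz",**c)
print(bot.current_clock(),p,proj(c,[.538,-.316,.085]),proj(c,[.571,-.199,.055]))
r,m=inlay(c,[.571,-.199,.055],140);print("inlay",r)
i=c["pixels"];u,v=proj(c,[.538,-.316,.085]).astype(int)
cr=i[max(0,v-90):v+70,u-130:u+130]
cv2.imwrite("pics/w2.png",cv2.resize(cr,None,fx=3,fy=3)); print("crop origin",u-130,max(0,v-90))
E
```

```text
inlay ((570.9085083007812, -197.03228759765625), (110.08570098876953, 87.9860610961914), 74.72743225097656)
image-up dir [0.45944097 0.88820831]
4.6833 [ 0.49665031 -0.39593875  0.2       ] [318.4948084  101.45643211] [292.33455844 -30.58690969]Traceback (most recent call last):
  File "<stdin>", line 9, in <module>
  File "h.py", line 22, in inlay
    P=np.array([ray(c,p[0],.055)[:2] for p in best],np.float32)
                                              ^^^^
TypeError: 'NoneType' object is not iterable
```

Run:
```python
from h import *
c=dict(np.load("w2.npz"));i=c["pixels"];u,v=318,101
cv2.imwrite("pics/w2.png",cv2.resize(i[v-90:v+70,u-130:u+130],None,fx=3,fy=3)); print("origin",u-130,v-90)
h=cv2.cvtColor(i,cv2.COLOR_BGR2HSV)
m=((h[...,0]>15)&(h[...,0]<32)&(h[...,1]>110)&(h[...,2]>120)).astype(np.uint8)
n,l,s,ce=cv2.connectedComponentsWithStats(m[v-60:v+60,u-80:u+80])
for k in range(1,n):
    if s[k][4]>20: print(s[k]+[u-80,v-60,0,0,0],ce[k]+[u-80,v-60])
print(proj(c,[.538,-.3176,.095]),proj(c,[.538,-.3176,.067]))
```

```text
origin 188 11
[299  91  40  28 715] [318.72587413 103.98741259]
[319.29382233 102.39371365] [319.25309411 104.11745475]
```

View pics/w2.png

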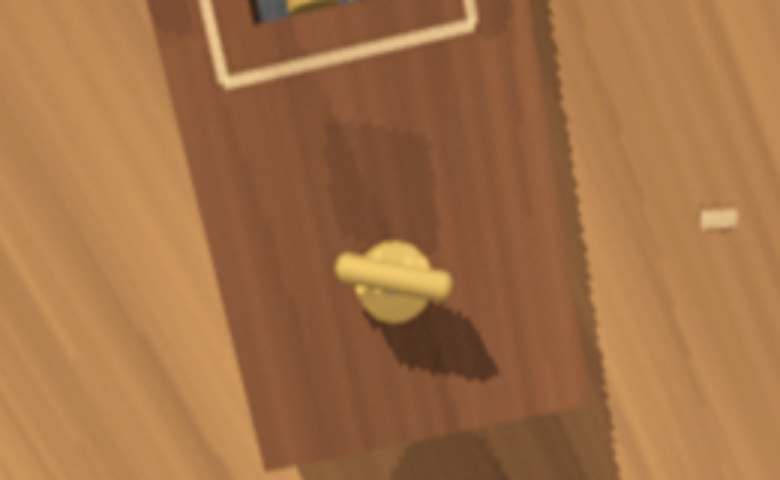

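The crop shows the key bar from (336,266) to (451,285). Its centre, full-image (319.2,102.7), agrees with the (319.3,102.4) predicted from the inlay. Next I grip it and turn.

```bash
cat > turn.py <<'E'
from h import *
def turn(q6max,step=0.15,stop=0.3):
    base=bot.current_ft_torque()[2]; q=np.array(bot.current_joints()); T=[]
    while q[5]+step<q6max:
        q[5]+=step; bot.set_joints(q)
        t=bot.current_ft_torque()[2]-base; T.append(round(float(t),2))
        if abs(t)>stop: print("STOP"); break
    print(T,"q6",bot.current_joints()[5],"err",q[5]-bot.current_joints()[5],"t",bot.current_clock(),bot.current_contact_force())
E
python3 - <<'E'
from turn import *
c=dict(np.load("w2.npz"));f=lambda x,y:ray(c,(188+x/3,11+y/3),.095)
a,b=f(336,266),f(451,285); K=(a+b)/2; d=b-a; bar=np.arctan2(d[1],d[0]); print(K,np.linalg.norm(d),np.degrees(bar))
for k in range(-3,4):
    y=bar+np.pi/2+k*np.pi
    try: q=bot.inverse_kinematics([K[0],K[1],.15],down(y))
    except Exception as e: q=None
    print(k,y,q)
q=bot.inverse_kinematics([K[0],K[1],.15],down(bar+np.pi/2))
E
```

```text
[ 0.53776262 -0.31791257  0.095     ] 0.0351276797502638 -36.24496908801108
-3 -8.486575681843842 [-7.27035044e-01  3.37294456e-01  1.51468499e+00 -4.44089210e-16
  1.28961320e+00  1.47635533e+00]
-2 -5.34498302825405 [-0.72703504  0.33729446  1.51468499  0.          1.2896132  -1.66523732]
-1 -2.2033903746642562 [-7.27035044e-01  3.37294456e-01  1.51468499e+00 -4.44089210e-16
  1.28961320e+00  1.47635533e+00]
0 0.9382022789255368 [-0.72703504  0.33729446  1.51468499  0.          1.2896132  -1.66523732]
1 4.0797949325153295 [-7.27035044e-01  3.37294456e-01  1.51468499e+00 -4.44089210e-16
  1.28961320e+00  1.47635533e+00]
2 7.221387586105123 [-7.27035044e-01  3.37294456e-01  1.51468499e+00 -4.44089210e-16
  1.28961320e+00 -1.66523732e+00]
3 10.362980239694917 [-7.27035044e-01  3.37294456e-01  1.51468499e+00 -4.44089210e-16
  1.28961320e+00  1.47635533e+00]
```

Run:
```python
from turn import *
K=[.5378,-.3179];y=0.9382
bot.set_gripper(0.6,25)
bot.goto([*K,.16],down(y)); bot.line_to([*K,.066],max_speed=.12)
bot.set_gripper(0.0,25); print(bot.current_opening(),bot.current_clock(),bot.current_contact_force(),bot.current_ft_torque(),bot.current_joints())
turn(2.9)
```

```text
0.08415068586207293 8.25 [-1.42214309 -1.47504556  0.75574011] [-0.45676574  0.24506041 -0.01348263] [-7.27412733e-01  4.31899734e-01  1.56980054e+00 -8.91031251e-04
  1.13980527e+00 -1.66512608e+00]
STOP
[0.0, -0.07, -0.09, -0.04, -0.01, -0.02, -0.04, -0.02, -0.07, -0.03, -0.01, -0.07, 0.0, 0.02, -0.03, -0.07, -0.05, -0.04, 0.02, 0.0, 0.01, 0.01, -0.02, -0.03, 0.65] q6 2.0758565883127824 err 0.009017326966342498 t 14.9167 [-3.97645372 -1.62486686  2.04105678]
```

Grip opening 7.7 mm, as the key's bar should give. It turned 3.74 rad and then met the stop (torque spike 0.65 N m). Next I release it and look at the key and the cover.

Run:
```python
from h import *
bot.set_gripper(0.6); bot.line_to([.5378,-.3179,.2],max_speed=.3)
y=-0.478;p=np.array([.497,-.396,.24])
bot.goto(p,down(y)); k=cam("wrist")
# over to cover; image-up dir is yaw+90deg approx -> want forward = world +x => yaw=-pi/2... use radial yaw 0 with fwd=+y
C=np.array([.566,.208])
bot.goto([.5,-.15,.36],down(0)); bot.goto([C[0],C[1]-.09,.24],down(0))
c=cam("wrist");np.savez("w3.npz",**c)
print(bot.current_clock(),proj(k,[.5378,-.3179,.095]),proj(c,[*C,.03]))
a=k["pixels"][40:200,190:450];uv=proj(c,[*C,.03]).astype(int);print(uv)
x0,y0=max(0,uv[0]-130),max(0,uv[1]-110);b=c["pixels"][y0:y0+220,x0:x0+260]
o=np.zeros((500,800,3),np.uint8);A=cv2.resize(a,None,fx=1.4,fy=1.4);B=cv2.resize(b,None,fx=1.65,fy=1.65)
o[:A.shape[0],:A.shape[1]]=A;o[:B.shape[0],366:366+B.shape[1]]=B[:, :434]
cv2.imwrite("pics/w3.png",o);print(x0,y0)
```

```text
20.75 [319.99795005 104.78986356] [318.38140706 104.604858  ]
[318 104]
188 0
```

View pics/w3.png

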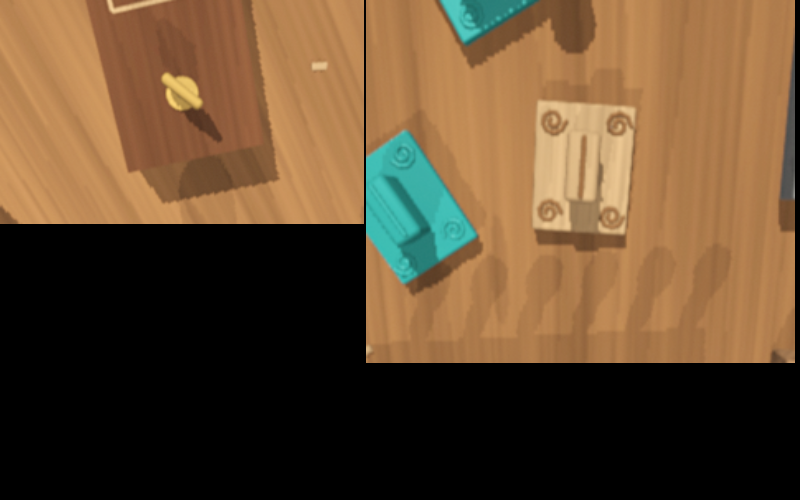

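The left crop shows the key bar turned about 30° clockwise of its old line, which with the extra half turn makes about 3.7 rad, so it agrees. The right crop shows the pale cover, plate corners (538,100), (636,107), (626,236), (533,230), with the turquoise pieces to its left. It is the pale carved one with the raised grip.

Run:
```python
from h import *
c=dict(np.load("w3.npz"))
f=lambda p,z:ray(c,(188+(p[0]-366)/1.65,p[1]/1.65),z)[:2]
for n,Q,z in(("plate",[(538,100),(636,107),(626,234),(533,229)],.016),("bar",[(573,130),(602,130),(598,201),(568,201)],.048)):
    P=np.array([f(q,z) for q in Q],np.float32)*1000; print(n,P.mean(0),cv2.minAreaRect(P))
h=cv2.cvtColor(c["pixels"],cv2.COLOR_BGR2HSV)
m=((h[...,1]<120)&(h[...,2]>140)).astype(np.uint8);m[:55]=0;m[145:]=0;m[:,:275]=0;m[:,365:]=0
m=cv2.morphologyEx(m,cv2.MORPH_CLOSE,np.ones((9,9)))
ct=max(cv2.findContours(m,0,1)[0],key=cv2.contourArea)
print(cv2.minAreaRect(np.array([ray(c,p[0],.016)[:2]*1000 for p in ct],np.float32)))
```

```text
plate [567.59406 210.9861 ] ((567.77685546875, 210.73477172851562), (96.00878143310547, 75.20777893066406), 86.21385955810547)
bar [568.9796  211.50558] ((568.6116943359375, 211.50645446777344), (49.63212585449219, 21.89192008972168), 87.09752655029297)
((566.5139770507812, 211.41148376464844), (95.68872833251953, 75.35285949707031), 86.2183837890625)
```

Run:
```python
from h import *
C=[.5675,.2112];y=-0.066
bot.set_gripper(0.6,35)
bot.goto([*C,.16],down(y)); bot.line_to([*C,.021],max_speed=.12)
print(bot.current_contact_force()); bot.set_gripper(0.0,35); print("open mm",bot.current_opening()*92,bot.current_ee_pos())
bot.line_to([*C,.06],max_speed=.08);bot.line_to([*C,.21],max_speed=.2)
bot.hold(.2);print("open mm",bot.current_opening()*92,bot.current_contact_force(),bot.current_ee_pos())
M=[.5707,-.1972];r=down(-0.2665)
bot.line_to([*M,.21],rot=r,max_speed=.15); bot.line_to([*M,.12],max_speed=.08); bot.line_to([*M,.0875],max_speed=.04)
bot.hold(.3)
print(bot.current_clock(),bot.current_ee_pos(),Rn.from_rotvec(bot.current_tool_rot()).as_matrix().round(4),bot.current_contact_force(),bot.current_opening()*92)
o=np.zeros((400,800,3),np.uint8)
for k,n in enumerate(("top","scene","wrist")):
    c=cam(n);np.savez(f"f_{n}.npz",**c)
    uv=proj(c,[*M,.09]).astype(int);print(n,uv)
    if k<2:
        cr=c["pixels"][uv[1]-50:uv[1]+50,uv[0]-50:uv[0]+50];o[:,400*k:400*k+400]=cv2.resize(cr,(400,400),interpolation=3)
cv2.imwrite("pics/fin.png",o);cv2.imwrite("pics/finw.png",c["pixels"])
```

```text
[-0.05977791  0.0056496   0.47798191]
open mm 23.764934337346595 [0.56744955 0.21123385 0.02112802]
open mm 23.890987875947204 [-0.57277983 -0.7302965  -1.89702616] [0.56662924 0.21104221 0.20822043]
30.5583 [ 0.57081419 -0.19726484  0.08771184] [[ 9.647e-01 -2.633e-01  3.000e-04]
 [-2.633e-01 -9.647e-01 -2.000e-04]
 [ 4.000e-04  1.000e-04 -1.000e+00]] [ 0.58309508  0.62660309 -1.6763464 ] 24.032472722627265
top [372 185]
scene [256 200]
wrist [318 240]
```

View pics/fin.png

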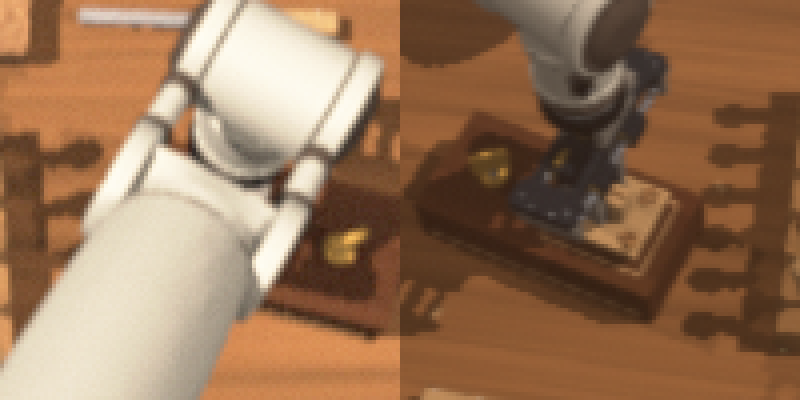

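View pics/finw.png

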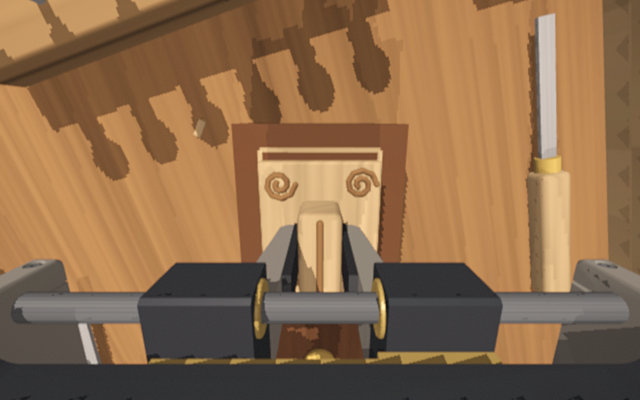

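The scene crop shows the cover held over the compartment, inside the inlay. The wrist view shows the plate's far edge at about row 161, columns 261–381, parallel to the inlay's far edge at row 149. I'll check both numerically.

Run:
```python
from h import *
c=dict(np.load("f_wrist.npz")); i=c["pixels"]
h=cv2.cvtColor(i,cv2.COLOR_BGR2HSV)
M=np.array([.5707,-.1972]);a=-.2665;B=np.array([[np.cos(a),np.sin(a)],[-np.sin(a),np.cos(a)]])
pale=((h[...,1]<125)&(h[...,2]>165))
for u in (275,300,320,340,365):
    print(u,"pale rows",[v for v in range(140,175) if pale[v,u]])
for v in (165,180,200,215): 
    w=np.where(pale[v,235:405])[0]+235; print(v,w.min(),w.max(),[ (B@(ray(c,(x,v),.0825)[:2]-M)*1000).round(1) for x in (w.min(),w.max())])
for v,z in((148,.055),(149.5,.055),(160,.0825),(161,.0825)): print(v,z,(B@(ray(c,(320,v),z)[:2]-M)*1000).round(1))
```

```text
275 pale rows [147, 148, 149, 150, 151, 160, 161, 162, 163, 164, 165, 166, 167, 168, 169, 170, 171, 172]
300 pale rows [147, 148, 149, 150, 151, 152, 161, 162, 163, 164, 165, 166, 167, 168, 169, 170, 171, 172, 173, 174]
320 pale rows [147, 148, 149, 150, 151, 152, 160, 161, 162, 163, 164, 165, 166, 167, 168, 169, 170, 171, 172, 173, 174]
340 pale rows [147, 148, 149, 150, 151, 152, 160, 161, 162, 163, 164, 165, 166, 167, 168, 169, 170, 171, 172, 173, 174]
365 pale rows [147, 148, 149, 150, 151, 152, 160, 161, 162, 163, 164, 165, 166, 167, 168, 174]
165 257 381 [array([-37.5,  45.9]), array([37.5, 46. ])]
180 258 380 [array([-37.4,  36.7]), array([37.4, 36.8])]
200 260 379 [array([-36.8,  24. ]), array([37.4, 24.1])]
215 260 378 [array([-37.3,  14.2]), array([37.3, 14.3])]
148 0.055 [ 0.6 53.7]
149.5 0.055 [ 0.7 52.7]
160 0.0825 [ 0.6 49. ]
161 0.0825 [ 0.6 48.4]
```

Run:
```python
from h import *
bot.hold(.3);print(np.abs(bot.current_joint_vel()).max(),bot.current_ee_pos(),bot.current_opening()*92,bot.current_clock());bot.job_done()
```

```text
0.0019457688173629443 [ 0.57068681 -0.19718303  0.08748159] 23.945972407856573 31.0083
the job is handed in; nothing more can be done
```

I wound the key to its stop and handed the job in at 31 s, with the gripper holding the cover still over the compartment. The simulator reports no verdict, so what follows rests on my own checks.

- **Key:** I turned it clockwise in one grip, 3.74 rad, until the torque jumped to 0.65 N m. A later picture showed the bar at the matching angle. The joint itself can't be read, so "past 3.6 rad" is inferred from meeting the stop.
- **Carry:** I took the pale cover by its grip bar (jaws measured 24 mm, as the bar should be). I carried it over the rack at about 0.21 m, roughly 60 mm clear of the gouges by the planned height. I took no picture of the crossing itself. The turquoise look-alikes were not touched.
- **Final pose:** In the wrist view the cover's edges sit at ±37.4 mm across the mouth. It is about 1 mm off centre along the mouth, and the plate and inlay edges are parallel. The tool pointed straight down.
- **Height and contact:** From the arm's position, the plug should be about 11 mm above the mouth. I did not measure that height separately by camera. Wrist force showed only about the cover's weight, with no sign of touching the box, and the grip stayed at 24 mm.

No check failed or disagreed.

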